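Roll-test two texture rollers and scrap the wobbly one

TASK

Test the two blue texture rollers on the sprung white plate, first the left one and then the right one (as seen from the robot): press lightly with shut fingertips on top, so that the plate just gives, and roll it about a quarter turn under that light pressure, never pressing hard. Lay the roller that runs true in the notches of the wooden stand and put the one that wobbles in the red scrap box, leaving the figure, dropper bottle and paint pot alone.

Things in the scene. Friction and masses are not known exactly. Their poses are not given: they have to be found in the camera images.
- roller_a: blue texture roller, loose on the plate, axis along the plate's y; cylinder 100 mm long, about 21.5 mm across, 120 g give or take a quarter, white line along it, brass pins 3 mm long on its ends. Origin at its centre, y its axis, z towards the white line (straight up at the start). One of the two rollers is round, the other moulded out of round: see plate_mid. Looks and names do not tell which.
- roller_b: blue texture roller, loose on the plate, axis along the plate's y; cylinder 100 mm long, about 21.5 mm across, 120 g give or take a quarter, white line along it, brass pins 3 mm long on its ends. Origin at its centre, y its axis, z towards the white line (straight up at the start). Looks like the other; either may be the bad one.
- plate: white rolling plate, 162 mm (x) by 250 mm (y), 8 mm thick, blue lips 3 mm high round its edge; origin at the centre of its top face, 35 mm above the table. It is sprung and only sinks straight down: it begins to give at about 3 N, then 1 mm per further 4.5 N, 7 mm at most; over 13 N between roller and plate spoils the roller. One roller lies in its left half (+y), one in its right; they roll along x.
- plate_mid (a point): same point as the plate's origin. How a roller behaves here: the bad one is 20 mm one way, 23 mm the other, and starts on its flatter side; rolled a quarter turn under a pressing finger it heaves the finger up (or the plate down) by up to 3 mm, and it rocks back when let go. The true one stays level. A finger pressing on top moves twice as far as the roller's centre.
- stand: wooden stand fixed to the table, 50 mm (x) by 110 mm (y), origin under its centre: 6 mm foot and two forks 10 mm thick, centred 43 mm either side along y. Notches 28 mm wide across x, floors 22 mm and post tops 34 mm above the table. A roller lies along y across both forks; 76 mm free between them for the fingers.
- stand_seat (a point): where the centre of a true roller comes to lie in the stand: 32.75 mm above the table, midway between the forks; axes as the stand's
- scrap: red open scrap box fixed to the table, 120 mm (x) by 150 mm (y), 35 mm high, walls and floor 4 mm thick; origin under its centre
- figure: small painted blue and silver figure on a round base 32 mm across, 50 mm tall, loose; origin under its base. Leave alone
- dropper: white dropper bottle, 25 mm across, 68 mm tall, loose; origin under its foot. Leave alone
- pot: small glass paint pot with a blue cap, 34 mm across, 40 mm tall, loose; origin under its foot. Leave alone
Mind the look-alikes: they are no part of the job. What is shaped like the roller_b but orange or purple is not meant. What is shaped like the roller_a but purple is not meant.

How it is judged:
By the outcome, as a careful person would: the job done as asked, in the order asked, and still so for the second after the job is handed in, with the robot touching nothing.
It also fails if it takes over 70 s, if anything falls off the work surface, if the arm or the gripper's body presses on something with over 40 N, if the wrist force passes 120 N, or if a joint passes its speed limit or range.

ROBOT

A 6-joint arm with a two-finger parallel gripper is mounted at the origin on the work surface. World frame = base frame: x ahead of the robot, y to its left, z up, the work surface at z = 0. Lengths are in m, angles in rad, forces in N, time in s.
With the tool pointing down it reaches from about 0.4 to 0.825 m from the base axis. Payload 7 kg.
Tool frame: the origin (TCP) lies at the very end of the fingers, on their centre line; the grasp point (between the pads) lies 19 mm behind it; z points along the fingers, y is the line along which they close (so a half turn about z gives the same grasp; the last joint's range is limited). The gripper opens to 88 mm and grips with 3 to 60 N. Pads are 19 mm wide; open, the fingers measure 130 mm over their backs; the gripper's body (78 mm by 193 mm) begins 47 mm behind the grasp point.
Start: joints at [1.582, 0.359, 0.012, 0, -1.224, -0.288], TCP at [0.184, 0.649, 0.227] pointing down, gripper open.
Joint ranges: [-3.07, 3.07], [-1.43, 2.12], [-1.02, 1.25], [-3.03, 1.67], [-3.05, -0], [-3.03, 3.03]. Speed limits (rad/s): [2.39, 2.39, 3.01, 3.14, 3.14, 3.14].

INTERFACE

Orientations are given as [roll, pitch, yaw] about the fixed x, y, z axes, in that order (R = Rz(yaw) Ry(pitch) Rx(roll)).
In Python, from station import arm gives the robot as it stands. The module is installed in compiled form; this text tells all that it offers.
- The arm moves only by the shell command python3 -m crank 'ROWS' [FORCE]. ROWS is JSON, a list of rows, each an object of numbers: "dx", "dy", "dz": the shift along the world's x, y, z in m; "twist": the turn about the world's z in degrees; "grip": the opening, from -1 (shut) to 1 (fully open). A call has exactly 5 rows; each row is the pose to reach, as a shift and turn from the pose commanded when the call began; what a row does not reach only later rows make up. A row lasts 1/12 s, in which the tool goes at most 41.7 mm and 7.16 degrees, less where a joint would pass 70% of its speed; a pose out of reach is approached as far as the arm can. A call with a gripper value outside its range is refused whole. The fingers move at their own pace and stop on an object; FORCE is the grip in N (left out, the last holds). Time passes only in rows, so rows that repeat a pose let the fingers close, or fill a call up. It gives the time, the measured TCP pose, the force, the opening and the grip force at its end, in the units of the state.
- arm.get_state(): the state, without advancing time (a new reading comes with each control period).
- arm.grab_frame(name): name is "side" or "top" or "wrist"; returns the picture (420x560x3 uint8, red, green, blue); there is no depth.
- arm.get_calibration(name): a dict with "fx", "fy", "cx", "cy" (pixels), "cam_to_world" (4x4, takes a point from camera to world coordinates); the wrist camera has in their place "tool_from_camera" (4x4, takes a point from camera to tool coordinates, whose origin is the TCP and whose axes are the flange's). Camera axes: x right, y down, z forward; pixel columns grow to the right and rows downward; lengths in m; the calibration is good to about 2 mm. A picture is of the moment at which its call begins: read the wrist's pose just before it. get_calibration takes no time and is no camera call.
- arm.job_done(): hands the job in; it is judged then, once.
The state is a dict: "t": time; "q": joint angles; "qd": joint speeds; "joint_efforts": joint torques, N m; "eef_pos": TCP position; "ee_rot": TCP orientation; "force": force on the tool from outside, world axes, zero at the start; "moment": the same for the moment, N m; "width": finger opening in m; "gripper_force": force on a finger pad.
Only numpy, scipy, OpenCV 4.12 (cv2) and the standard library are available. Lean on these libraries where they do the work, as an engineer would, in place of code of your own. Each camera call takes 0.05 s, during which the arm holds its last target. There are 200 camera calls.

## Working session

There is one attempt and no reset: what is moved stays moved. The work goes in short steps, Python scripts to look and compute and a shell command to move; the robot and the scene stay as the last step left them, time stands still between calls to the robot, and variables do not carry over. Pictures are saved under pics/ and viewed, at most 13 in all, crops included, and the job is handed in when it is done.

```bash
mkdir -p pics
cat > h.py <<'E'
import numpy as np, cv2
from station import arm
def grab(n,f):
    im=arm.grab_frame(n); cv2.imwrite('pics/'+f,im[:,:,::-1]); return im
def ray(n,u,v):
    c=arm.get_calibration(n); d=np.array([(u-c['cx'])/c['fx'],(v-c['cy'])/c['fy'],1.])
    T=np.array(c['cam_to_world']); return T[:3,3],T[:3,:3]@d
def onz(n,u,v,z):
    o,d=ray(n,u,v); return o+d*(z-o[2])/d[2]
E
python3 - <<'E'
from h import *
a=grab('top','top0.png'); b=grab('side','side0.png')
cv2.imwrite('pics/both0.png',cv2.resize(np.hstack([a,b])[:,:,::-1],(800,300)))
s=arm.get_state(); print({k:np.round(v,3).tolist() for k,v in s.items()})
for n in('top','side'):
  c=arm.get_calibration(n); print(n,c['fx'],np.round(c['cam_to_world'],2).tolist())
E
```

```text
{'t': 0.1, 'q': [1.582, 0.359, 0.011, -0.0, -1.224, -0.288], 'qd': [-0.0, -0.002, 0.002, 0.0, -0.001, -0.001], 'joint_efforts': [-0.003, -58.416, 29.375, 7.016, 0.01, -0.0], 'eef_pos': [0.184, 0.649, 0.226], 'ee_rot': [3.14, -0.0, -0.277], 'force': [0.168, -0.485, 0.117], 'moment': [0.002, -0.003, -0.051], 'gripper_force': 0.0, 'width': 0.088}
top 442.7723830511015 [[-0.02, -0.99, 0.12, 0.42], [-1.0, 0.02, 0.0, 0.11], [-0.0, -0.12, -0.99, 1.19], [0.0, 0.0, 0.0, 1.0]]
side 424.5759755762608 [[0.75, -0.35, 0.55, 0.07], [-0.66, -0.42, 0.63, -0.43], [0.01, -0.84, -0.54, 0.54], [0.0, 0.0, 0.0, 1.0]]
```

View pics/top0.png

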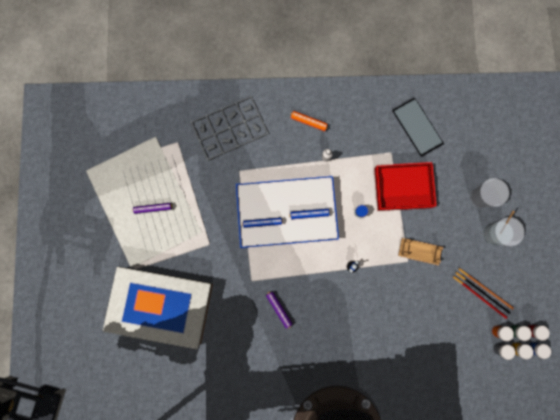

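View pics/side0.png

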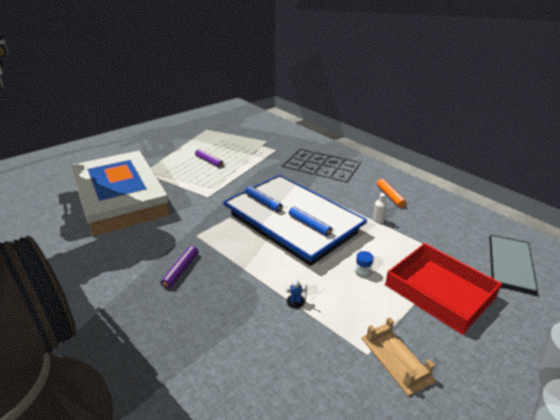

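The top view shows two blue rollers on the plate, left at (263,222) and right at (310,214). It also shows the stand at (422,251), the scrap box at (406,187), the figure at (353,266), the dropper at (328,155) and the pot at (362,211). The purple and orange cylinders lie off the plate at (153,208), (280,309) and (310,121), so they are not meant. I'll measure by mask and confirm in an enlarged crop.

Run:
```python
from h import *
a=cv2.imread('pics/top0.png'); hsv=cv2.cvtColor(a,cv2.COLOR_BGR2HSV)
def blobs(lo,hi,box,z,minA=30,k=0):
    m=cv2.inRange(hsv,lo,hi); M=np.zeros_like(m); x0,y0,x1,y1=box; M[y0:y1,x0:x1]=m[y0:y1,x0:x1]
    for c in cv2.findContours(M,cv2.RETR_EXTERNAL,cv2.CHAIN_APPROX_NONE)[0]:
        if cv2.contourArea(c)<minA: continue
        (u,v),_,_=r=cv2.minAreaRect(c); P=np.array([onz('top',*p,z)[:2] for p in cv2.boxPoints(r)])
        e=[P[1]-P[0],P[2]-P[1]]; L=[np.linalg.norm(x) for x in e]; l=e[int(np.argmax(L))]
        print(np.round((u,v),1),'xy',np.round(P.mean(0),4),'size',np.round(sorted(L),3),'longdir deg',round(np.degrees(np.arctan(l[1]/l[0])) if abs(l[0])>1e-6 else 90,1))
print('rollers');blobs((95,90,50),(130,255,255),(243,190,333,238),.046)
print('plate');blobs((95,70,40),(130,255,255),(225,165,345,255),.038,1000)
print('scrap');blobs((0,150,60),(8,255,255),(365,150,450,220),.035,500)
print('stand');blobs((9,70,60),(25,255,255),(390,230,450,275),.03,100)
print('pot');blobs((95,90,50),(130,255,255),(350,195,375,225),.04,20)
print('fig');blobs((90,60,20),(130,255,255),(340,250,370,280),.03,5)
cv2.imwrite('pics/crop0.png',cv2.resize(a[140:290,230:450],(792,540),interpolation=cv2.INTER_CUBIC))
```

```text
rollers
[262.3 221.9] xy [0.5403 0.1799] size [0.017 0.097] longdir deg -86.9
[309.5 213.3] xy [0.5599 0.0568] size [0.019 0.098] longdir deg -86.7
plate
scrap
[405.4 186. ] xy [ 0.6283 -0.1992] size [0.122 0.157] longdir deg -86.9
stand
[420.3 251.1] xy [ 0.456  -0.2301] size [0.051 0.111] longdir deg 75.8
pot
[361.5 210.5] xy [ 0.565  -0.0797] size [0.029 0.029] longdir deg -2.5
fig
[351.6 266.3] xy [ 0.4207 -0.0494] size [0.015 0.022] longdir deg 5.9
```

View pics/crop0.png

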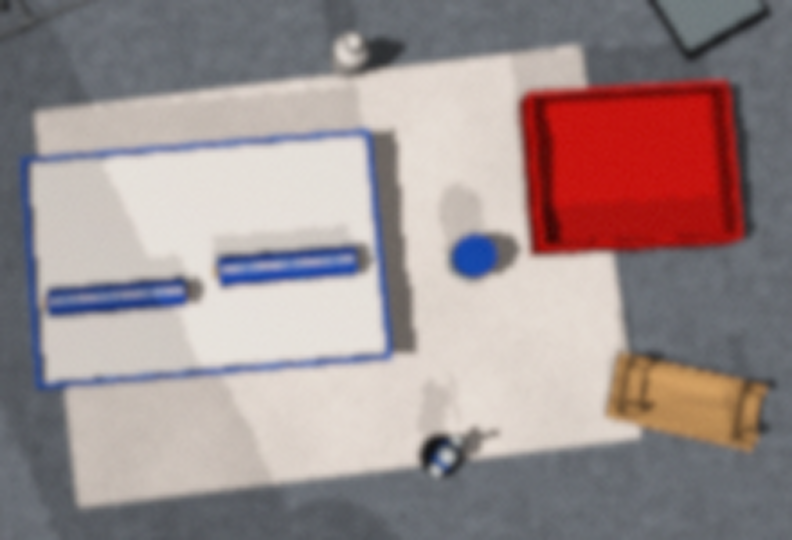

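The crop confirms both blue rollers on the plate, left at (118,297) and right at (288,265) in the crop. Plate yaw is about +3.3° and stand yaw about -14°. I'm moving over the left roller with the fingers shut and closing along plate x.

```bash
python3 -m crank '[{"dx":0.1,"dy":-0.13,"twist":-18,"grip":-1},{"dx":0.12,"dy":-0.16,"twist":-36,"grip":-1},{"dx":0.12,"dy":-0.16,"twist":-36,"grip":-1},{"dx":0.12,"dy":-0.16,"twist":-36,"grip":-1},{"dx":0.12,"dy":-0.16,"twist":-36,"grip":-1}]' 10
python3 -m crank '[{"dx":0.12,"dy":-0.16,"twist":-34.8,"grip":-1},{"dx":0.12,"dy":-0.16,"twist":-34.8,"grip":-1},{"dx":0.12,"dy":-0.16,"twist":-34.8,"grip":-1},{"dx":0.12,"dy":-0.16,"twist":-34.8,"grip":-1},{"dx":0.12,"dy":-0.16,"twist":-34.8,"grip":-1}]'
python3 -m crank '[{"dx":0.108,"dy":-0.149,"dz":-0.05,"grip":-1},{"dx":0.108,"dy":-0.149,"dz":-0.05,"grip":-1},{"dx":0.108,"dy":-0.149,"dz":-0.05,"grip":-1},{"dx":0.108,"dy":-0.149,"dz":-0.05,"grip":-1},{"dx":0.108,"dy":-0.149,"dz":-0.05,"grip":-1}]'
python3 - <<'E'
from h import *
s=arm.get_state(); np.save('w1.npy',np.r_[s['eef_pos'],s['ee_rot']]); a=grab('wrist','w1.png'); print(s['eef_pos'],s['ee_rot'],s['q'],s['force'])
c=arm.get_calibration('wrist'); print(c)
E
```

```text
[0.1843401  0.6488868  0.22570635] [ 3.14008851e+00 -1.27591229e-04 -2.76892787e-01] [ 1.58213344e+00  3.59332727e-01  1.11600226e-02 -3.24542202e-04
 -1.22410200e+00 -2.88119494e-01] [ 0.16804024 -0.4848631   0.11671285]
{'fx': 320.86366269657896, 'fy': 320.86366269657896, 'cx': 279.549140391145, 'cy': 212.32045342028843, 'tool_from_camera': array([[ 4.78858942e-04, -9.51303529e-01, -3.08255359e-01,
         8.49888219e-02],
       [ 9.99999838e-01,  3.60412568e-04,  4.41183300e-04,
         6.98411120e-04],
       [-3.08600125e-04, -3.08255520e-01,  9.51303547e-01,
        -1.57837696e-01],
       [ 0.00000000e+00,  0.00000000e+00,  0.00000000e+00,
         1.00000000e+00]])}invalid input at $[0]: expected keys dx, dy, dz, twist, grip
invalid input at $[0]: expected keys dx, dy, dz, twist, grip
invalid input at $[0]: expected keys dx, dy, dz, twist, grip
```

View pics/w1.png

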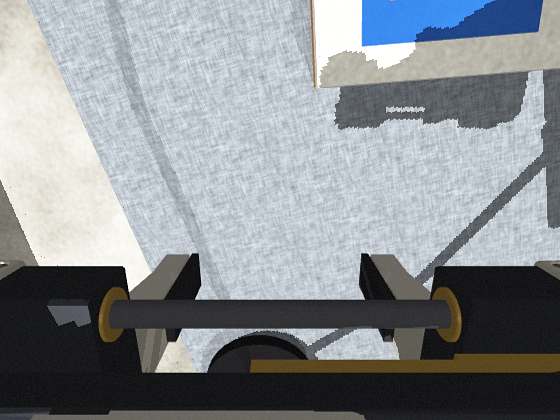

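The arm didn't move, because every row needs all five keys. The wrist view shows the fingers at (180,300) and (375,300), with the camera looking toward tool +x.

```bash
python3 -m crank '[{"dx":0.12,"dy":-0.16,"dz":0,"twist":-35,"grip":-1},{"dx":0.12,"dy":-0.16,"dz":0,"twist":-35,"grip":-1},{"dx":0.12,"dy":-0.16,"dz":0,"twist":-35,"grip":-1},{"dx":0.12,"dy":-0.16,"dz":0,"twist":-35,"grip":-1},{"dx":0.12,"dy":-0.16,"dz":0,"twist":-35,"grip":-1}]' 10
python3 -m crank '[{"dx":0.12,"dy":-0.16,"dz":0,"twist":-35.8,"grip":-1},{"dx":0.12,"dy":-0.16,"dz":0,"twist":-35.8,"grip":-1},{"dx":0.12,"dy":-0.16,"dz":0,"twist":-35.8,"grip":-1},{"dx":0.12,"dy":-0.16,"dz":0,"twist":-35.8,"grip":-1},{"dx":0.12,"dy":-0.16,"dz":0,"twist":-35.8,"grip":-1}]'
python3 -m crank '[{"dx":0.108,"dy":-0.149,"dz":-0.05,"twist":0,"grip":-1},{"dx":0.108,"dy":-0.149,"dz":-0.05,"twist":0,"grip":-1},{"dx":0.108,"dy":-0.149,"dz":-0.05,"twist":0,"grip":-1},{"dx":0.108,"dy":-0.149,"dz":-0.05,"twist":0,"grip":-1},{"dx":0.108,"dy":-0.149,"dz":-0.05,"twist":0,"grip":-1}]'
python3 - <<'E'
from h import *
s=arm.get_state(); np.save('w2.npy',np.r_[s['eef_pos'],s['ee_rot']]); a=grab('wrist','w2.png'); print(s['t'],s['eef_pos'],s['ee_rot'],s['q'],s['force'])
E
```

```text
t: 0.57
eef_pos: [0.3054, 0.4868, 0.2264]
ee_rot: [3.141, -0.0, -0.894]
force: [1.2, -0.0, 0.4]
width: 0.06
gripper_force: 0.0
t: 0.98
eef_pos: [0.4254, 0.3268, 0.2266]
ee_rot: [3.142, -0.0, -1.519]
force: [0.7, 0.5, 0.5]
width: 0.0263
gripper_force: 0.0
t: 1.4
eef_pos: [0.5333, 0.177, 0.1752]
ee_rot: [3.14, -0.001, -1.514]
force: [0.1, 0.8, 0.6]
width: 0.0007
gripper_force: 0.0
1.4 [0.53329527 0.17703055 0.1751706 ] [ 3.14011765e+00 -9.56191521e-04 -1.51409901e+00] [ 6.68801156e-01  2.14832355e-01 -3.12624001e-01 -7.50743212e-05
 -1.04509659e+00 -6.12066817e-01] [0.0808445  0.80901375 0.57389417]
```

View pics/w2.png

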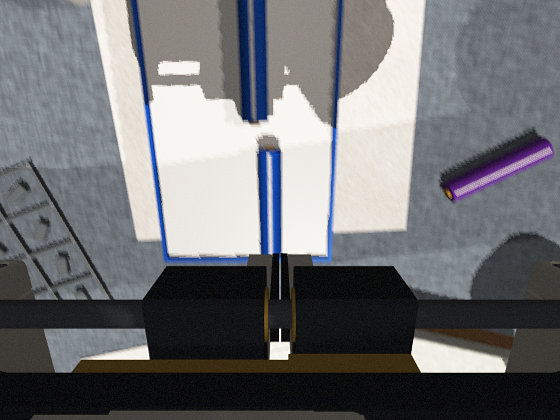

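The wrist view shows the left roller from (269,150) down to the fingertips, the right roller at (254,0–122), and the plate's lip around both. I'll measure them at roller height.

```bash
cat >> h.py <<'E'
from scipy.spatial.transform import Rotation as Ro
def wonz(p,u,v,z):
    c=arm.get_calibration('wrist'); T=np.eye(4); T[:3,:3]=Ro.from_euler('xyz',p[3:]).as_matrix(); T[:3,3]=p[:3]
    M=T@np.array(c['tool_from_camera']); d=M[:3,:3]@np.array([(u-c['cx'])/c['fx'],(v-c['cy'])/c['fy'],1.]); o=M[:3,3]
    return o+d*(z-o[2])/d[2]
E
python3 - <<'E'
from h import *
a=cv2.imread('pics/w2.png'); p=np.load('w2.npy'); h=cv2.cvtColor(a,cv2.COLOR_BGR2HSV)
m=cv2.inRange(h,(95,110,40),(130,255,255))
for v in (15,60,100,115,160,200,235):
    xs=np.where(m[v,225:300]>0)[0]+225
    l,r=xs.min(),xs.max()+1
    P,Q=wonz(p,l,v,.0457),wonz(p,r,v,.0457); e=[np.where(m[v,125:180])[0],np.where(m[v,310:350])[0]]
    E=[wonz(p,125+e[0].mean(),v,.037)[:2],wonz(p,310+e[1].mean(),v,.037)[:2]] if len(e[0]) and len(e[1]) else 0
    print(v,l,r,np.round((P+Q)[:2]/2,4),'w',round(abs(P[0]-Q[0]),4),'plate x',np.round(E,4).tolist())
col=np.where(m[:,269]>0)[0]; print('left start row',col[col>125].min(), wonz(p,269,col[col>125].min(),.0457))
col=np.where(m[:145,254]>0)[0];print('right end',col.max(),wonz(p,254,col.max(),.0457))
col=np.where(m[240:,200]>0)[0]+240;print('plate end',wonz(p,200,col.mean(),.037))
E
```

```text
15 238 265 [0.5646 0.0236] w 0.0212 plate x [[0.6593, 0.027], [0.4938, 0.0174]]
60 240 266 [0.5624 0.0557] w 0.0212 plate x [[0.657, 0.06], [0.4925, 0.0506]]
100 242 267 [0.5601 0.0865] w 0.0211 plate x [[0.655, 0.0917], [0.4903, 0.0823]]
115 242 267 [0.5597 0.0986] w 0.0214 plate x [[0.6546, 0.1042], [0.4898, 0.0948]]
160 258 280 [0.5455 0.1364] w 0.0196 plate x [[0.6518, 0.1437], [0.4868, 0.1343]]
200 260 281 [0.5423 0.1734] w 0.0195 plate x [[0.6494, 0.1819], [0.4846, 0.1725]]
235 261 281 [0.5402 0.2083] w 0.0192 plate x [[0.6475, 0.2178], [0.4817, 0.2085]]
left start row 151 [0.54585698 0.12841586 0.0457    ]
right end 36 [0.56211074 0.03821779 0.0457    ]
plate end [0.61098548 0.24369442 0.037     ]
```

```bash
python3 -m crank '[{"dx":0.0005,"dy":0.001,"dz":-0.04,"twist":0,"grip":-1},{"dx":0.0005,"dy":0.001,"dz":-0.08,"twist":0,"grip":-1},{"dx":0.0005,"dy":0.001,"dz":-0.11,"twist":0,"grip":-1},{"dx":0.0005,"dy":0.001,"dz":-0.114,"twist":0,"grip":-1},{"dx":0.0005,"dy":0.001,"dz":-0.114,"twist":0,"grip":-1}]'
python3 -m crank '[{"dx":0,"dy":0,"dz":-0.001,"twist":0,"grip":-1},{"dx":0,"dy":0,"dz":-0.001,"twist":0,"grip":-1},{"dx":0,"dy":0,"dz":-0.002,"twist":0,"grip":-1},{"dx":0,"dy":0,"dz":-0.002,"twist":0,"grip":-1},{"dx":0,"dy":0,"dz":-0.002,"twist":0,"grip":-1}]'
python3 -m crank '[{"dx":0,"dy":0,"dz":-0.0003,"twist":0,"grip":-1},{"dx":0,"dy":0,"dz":-0.0006,"twist":0,"grip":-1},{"dx":0,"dy":0,"dz":-0.001,"twist":0,"grip":-1},{"dx":0,"dy":0,"dz":-0.001,"twist":0,"grip":-1},{"dx":0,"dy":0,"dz":-0.001,"twist":0,"grip":-1}]'
```

```text
t: 1.87
eef_pos: [0.5319, 0.1804, 0.061]
ee_rot: [3.138, -0.003, -1.512]
force: [0.3, -1.2, 1.3]
width: 0.0002
gripper_force: 0.0
t: 2.28
eef_pos: [0.5334, 0.1817, 0.0617]
ee_rot: [-3.14, 0.001, -1.512]
force: [-0.1, 0.6, 0.7]
width: 0.0005
gripper_force: 0.0
t: 2.7
eef_pos: [0.5329, 0.1813, 0.0595]
ee_rot: [3.141, -0.0, -1.513]
force: [0.0, 0.4, -0.1]
width: 0.0006
gripper_force: 0.0
```

```bash
python3 -m crank '[{"dx":0,"dy":0,"dz":-0.0004,"twist":0,"grip":-1},{"dx":0,"dy":0,"dz":-0.0008,"twist":0,"grip":-1},{"dx":0,"dy":0,"dz":-0.0012,"twist":0,"grip":-1},{"dx":0,"dy":0,"dz":-0.0012,"twist":0,"grip":-1},{"dx":0,"dy":0,"dz":-0.0012,"twist":0,"grip":-1}]'
python3 -m crank '[{"dx":0,"dy":0,"dz":-0.0004,"twist":0,"grip":-1},{"dx":0,"dy":0,"dz":-0.0008,"twist":0,"grip":-1},{"dx":0,"dy":0,"dz":-0.001,"twist":0,"grip":-1},{"dx":0,"dy":0,"dz":-0.001,"twist":0,"grip":-1},{"dx":0,"dy":0,"dz":-0.001,"twist":0,"grip":-1}]'
```

```text
t: 3.12
eef_pos: [0.533, 0.1813, 0.0583]
ee_rot: [3.142, -0.0, -1.512]
force: [0.2, -0.1, 0.3]
width: 0.0003
gripper_force: 0.0
t: 3.53
eef_pos: [0.533, 0.1813, 0.0574]
ee_rot: [3.142, -0.0, -1.513]
force: [-0.0, 0.2, -0.3]
width: 0.0004
gripper_force: 0.0
```

```bash
python3 -m crank '[{"dx":0,"dy":0,"dz":-0.0004,"twist":0,"grip":-1},{"dx":0,"dy":0,"dz":-0.0008,"twist":0,"grip":-1},{"dx":0,"dy":0,"dz":-0.001,"twist":0,"grip":-1},{"dx":0,"dy":0,"dz":-0.001,"twist":0,"grip":-1},{"dx":0,"dy":0,"dz":-0.001,"twist":0,"grip":-1}]'
```

```text
t: 3.95
eef_pos: [0.5331, 0.1813, 0.0565]
ee_rot: [-3.141, 0.0, -1.512]
force: [-0.1, -0.5, 1.0]
width: 0.0004
gripper_force: 0.6
```

```bash
python3 -m crank '[{"dx":0,"dy":0,"dz":-0.0003,"twist":0,"grip":-1},{"dx":0,"dy":0,"dz":-0.0005,"twist":0,"grip":-1},{"dx":0,"dy":0,"dz":-0.0005,"twist":0,"grip":-1},{"dx":0,"dy":0,"dz":-0.0005,"twist":0,"grip":-1},{"dx":0,"dy":0,"dz":-0.0005,"twist":0,"grip":-1}]'
```

```text
t: 4.37
eef_pos: [0.5332, 0.1814, 0.0561]
ee_rot: [-3.141, 0.0, -1.512]
force: [0.2, -0.9, 3.7]
width: 0.0003
gripper_force: 1.9
```

```bash
python3 -m crank '[{"dx":0,"dy":0,"dz":-0.0003,"twist":0,"grip":-1},{"dx":0,"dy":0,"dz":-0.0006,"twist":0,"grip":-1},{"dx":0,"dy":0,"dz":-0.0006,"twist":0,"grip":-1},{"dx":0,"dy":0,"dz":-0.0006,"twist":0,"grip":-1},{"dx":0,"dy":0,"dz":-0.0006,"twist":0,"grip":-1}]'
```

```text
t: 4.78
eef_pos: [0.5332, 0.1814, 0.0556]
ee_rot: [-3.141, 0.0, -1.512]
force: [-1.2, -1.6, 5.5]
width: 0.0003
gripper_force: 2.9
```

```bash
python3 -m crank '[{"dx":0.0015,"dy":0.0001,"dz":0,"twist":0,"grip":-1},{"dx":0.003,"dy":0.0002,"dz":0,"twist":0,"grip":-1},{"dx":0.004,"dy":0.0002,"dz":0,"twist":0,"grip":-1},{"dx":0.004,"dy":0.0002,"dz":0,"twist":0,"grip":-1},{"dx":0.004,"dy":0.0002,"dz":0,"twist":0,"grip":-1}]'
```

```text
t: 5.2
eef_pos: [0.5372, 0.1816, 0.0555]
ee_rot: [-3.141, 0.0, -1.512]
force: [-0.8, -0.6, 7.2]
width: 0.0005
gripper_force: 3.2
```

```bash
python3 -m crank '[{"dx":0.0015,"dy":0.0001,"dz":0,"twist":0,"grip":-1},{"dx":0.003,"dy":0.0002,"dz":0,"twist":0,"grip":-1},{"dx":0.004,"dy":0.0002,"dz":0,"twist":0,"grip":-1},{"dx":0.004,"dy":0.0002,"dz":0,"twist":0,"grip":-1},{"dx":0.004,"dy":0.0002,"dz":0,"twist":0,"grip":-1}]'
```

```text
t: 5.62
eef_pos: [0.5415, 0.1819, 0.0557]
ee_rot: [-3.141, 0.0, -1.512]
force: [-0.3, -1.6, 7.5]
width: 0.0005
gripper_force: 3.4
```

```bash
python3 -m crank '[{"dx":0.0015,"dy":0.0001,"dz":0.0001,"twist":0,"grip":-1},{"dx":0.003,"dy":0.0002,"dz":0.0002,"twist":0,"grip":-1},{"dx":0.004,"dy":0.0002,"dz":0.0002,"twist":0,"grip":-1},{"dx":0.004,"dy":0.0002,"dz":0.0002,"twist":0,"grip":-1},{"dx":0.004,"dy":0.0002,"dz":0.0002,"twist":0,"grip":-1}]'
```

```text
t: 6.03
eef_pos: [0.5455, 0.1821, 0.0559]
ee_rot: [-3.141, 0.0, -1.512]
force: [0.5, -1.4, 6.6]
width: 0.0005
gripper_force: 3.2
```

```bash
python3 -m crank '[{"dx":0.0015,"dy":0.0001,"dz":0,"twist":0,"grip":-1},{"dx":0.003,"dy":0.0002,"dz":0,"twist":0,"grip":-1},{"dx":0.005,"dy":0.0003,"dz":0,"twist":0,"grip":-1},{"dx":0.005,"dy":0.0003,"dz":0,"twist":0,"grip":-1},{"dx":0.005,"dy":0.0003,"dz":0,"twist":0,"grip":-1}]'
```

```text
t: 6.45
eef_pos: [0.5505, 0.1825, 0.0559]
ee_rot: [-3.141, 0.0, -1.512]
force: [0.0, -0.1, 7.1]
width: 0.0005
gripper_force: 3.2
```

```bash
python3 -m crank '[{"dx":0.0015,"dy":0.0001,"dz":0,"twist":0,"grip":-1},{"dx":0.003,"dy":0.0002,"dz":0,"twist":0,"grip":-1},{"dx":0.005,"dy":0.0003,"dz":0,"twist":0,"grip":-1},{"dx":0.005,"dy":0.0003,"dz":0,"twist":0,"grip":-1},{"dx":0.005,"dy":0.0003,"dz":0,"twist":0,"grip":-1}]'
```

```text
t: 6.87
eef_pos: [0.5555, 0.1828, 0.0559]
ee_rot: [-3.141, 0.0, -1.512]
force: [1.1, -0.0, 6.1]
width: 0.0005
gripper_force: 3.1
```

```bash
python3 -m crank '[{"dx":0.0015,"dy":0.0001,"dz":0,"twist":0,"grip":-1},{"dx":0.003,"dy":0.0002,"dz":0,"twist":0,"grip":-1},{"dx":0.005,"dy":0.0003,"dz":0,"twist":0,"grip":-1},{"dx":0.005,"dy":0.0003,"dz":0,"twist":0,"grip":-1},{"dx":0.005,"dy":0.0003,"dz":0,"twist":0,"grip":-1}]'
```

```text
t: 7.28
eef_pos: [0.5605, 0.183, 0.0558]
ee_rot: [-3.141, 0.0, -1.512]
force: [1.3, -0.8, 5.0]
width: 0.0003
gripper_force: 2.6
```

```bash
python3 -m crank '[{"dx":0.0015,"dy":0.0001,"dz":0,"twist":0,"grip":-1},{"dx":0.003,"dy":0.0002,"dz":0,"twist":0,"grip":-1},{"dx":0.006,"dy":0.0003,"dz":0,"twist":0,"grip":-1},{"dx":0.006,"dy":0.0003,"dz":0,"twist":0,"grip":-1},{"dx":0.006,"dy":0.0003,"dz":0,"twist":0,"grip":-1}]'
```

```text
t: 7.7
eef_pos: [0.566, 0.1832, 0.0555]
ee_rot: [-3.141, 0.0, -1.513]
force: [0.0, -0.5, 4.0]
width: 0.0005
gripper_force: 2.3
```

```bash
python3 -m crank '[{"dx":0,"dy":0,"dz":0.01,"twist":0,"grip":-1},{"dx":-0.01,"dy":0,"dz":0.05,"twist":0,"grip":-1},{"dx":-0.02,"dy":0,"dz":0.09,"twist":0,"grip":-1},{"dx":-0.025,"dy":0,"dz":0.12,"twist":0,"grip":-1},{"dx":-0.025,"dy":0,"dz":0.12,"twist":0,"grip":-1}]'
python3 - <<'E'
from h import *
s=arm.get_state(); p=np.r_[s['eef_pos'],s['ee_rot']];np.save('w3.npy',p); a=grab('wrist','w3.png')[:,:,::-1].copy()
m=cv2.inRange(cv2.cvtColor(a,cv2.COLOR_BGR2HSV),(95,110,40),(130,255,255))
for v in (15,60,100,160,200,235):
    xs=np.where(m[v,205:300]>0)[0]+205
    if len(xs): 
        l,r=xs.min(),xs.max()+1;P,Q=wonz(p,l,v,.0457),wonz(p,r,v,.0457);print(v,l,r,np.round((P+Q)[:2]/2,4),round(abs(P[0]-Q[0]),4))
cv2.imwrite('pics/w3c.png',cv2.resize(a[:270,130:410],(560,540)))
E
```

```text
t: 8.12
eef_pos: [0.5428, 0.1844, 0.1828]
ee_rot: [-3.133, 0.004, -1.511]
force: [0.9, -0.1, 0.2]
width: 0.0007
gripper_force: 0.0
15 255 283 [0.5624 0.0293] 0.0225
60 256 283 [0.5603 0.0622] 0.0225
100 257 283 [0.5583 0.0937] 0.0225
160 255 278 [0.5589 0.1458] 0.0211
200 256 278 [0.5566 0.1839] 0.021
235 257 278 [0.5544 0.2198] 0.0207
```

View pics/w3c.png

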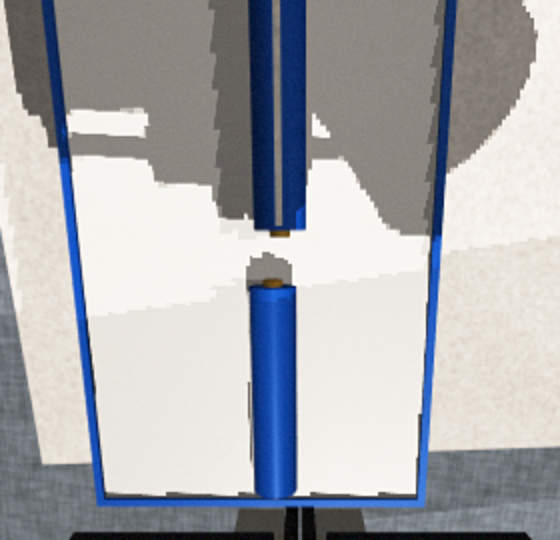

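The crop shows the left roller at (275,390). It rolled to x≈0.557, its white line has turned out of sight and it stayed put; the force stayed level, so it runs true. The right roller at (278,115) is still line-up, and it is next.

```bash
python3 -m crank '[{"dx":0.004,"dy":-0.04,"dz":-0.01,"twist":0,"grip":-1},{"dx":0.008,"dy":-0.08,"dz":-0.02,"twist":0,"grip":-1},{"dx":0.012,"dy":-0.115,"dz":-0.04,"twist":0,"grip":-1},{"dx":0.012,"dy":-0.126,"dz":-0.07,"twist":0,"grip":-1},{"dx":0.012,"dy":-0.126,"dz":-0.1,"twist":0,"grip":-1}]'
python3 -m crank '[{"dx":0,"dy":0,"dz":-0.01,"twist":0,"grip":-1},{"dx":0,"dy":0,"dz":-0.0145,"twist":0,"grip":-1},{"dx":0,"dy":0,"dz":-0.0165,"twist":0,"grip":-1},{"dx":0,"dy":0,"dz":-0.0165,"twist":0,"grip":-1},{"dx":0,"dy":0,"dz":-0.0165,"twist":0,"grip":-1}]'
python3 -m crank '[{"dx":0,"dy":0,"dz":-0.0005,"twist":0,"grip":-1},{"dx":0,"dy":0,"dz":-0.001,"twist":0,"grip":-1},{"dx":0,"dy":0,"dz":-0.0015,"twist":0,"grip":-1},{"dx":0,"dy":0,"dz":-0.0015,"twist":0,"grip":-1},{"dx":0,"dy":0,"dz":-0.0015,"twist":0,"grip":-1}]'
```

```text
t: 8.58
eef_pos: [0.5522, 0.0542, 0.0745]
ee_rot: [3.141, 0.0, -1.516]
force: [0.5, 0.2, -0.3]
width: 0.0009
gripper_force: 0.0
t: 9.0
eef_pos: [0.5539, 0.058, 0.0603]
ee_rot: [-3.14, 0.001, -1.511]
force: [0.3, 0.2, -0.3]
width: 0.0007
gripper_force: 0.0
t: 9.42
eef_pos: [0.553, 0.0572, 0.0577]
ee_rot: [-3.141, 0.0, -1.512]
force: [0.4, -0.0, -0.5]
width: 0.0005
gripper_force: 0.0
```

```bash
python3 -m crank '[{"dx":0,"dy":0,"dz":-0.0005,"twist":0,"grip":-1},{"dx":0,"dy":0,"dz":-0.001,"twist":0,"grip":-1},{"dx":0,"dy":0,"dz":-0.0013,"twist":0,"grip":-1},{"dx":0,"dy":0,"dz":-0.0013,"twist":0,"grip":-1},{"dx":0,"dy":0,"dz":-0.0013,"twist":0,"grip":-1}]'
```

```text
t: 9.83
eef_pos: [0.5529, 0.057, 0.0561]
ee_rot: [3.141, -0.0, -1.513]
force: [-0.5, -0.1, -0.3]
width: 0.0009
gripper_force: 0.0
```

```bash
python3 -m crank '[{"dx":0,"dy":0,"dz":-0.0004,"twist":0,"grip":-1},{"dx":0,"dy":0,"dz":-0.0008,"twist":0,"grip":-1},{"dx":0,"dy":0,"dz":-0.001,"twist":0,"grip":-1},{"dx":0,"dy":0,"dz":-0.001,"twist":0,"grip":-1},{"dx":0,"dy":0,"dz":-0.001,"twist":0,"grip":-1}]'
```

```text
t: 10.25
eef_pos: [0.5531, 0.0571, 0.0552]
ee_rot: [-3.141, 0.0, -1.512]
force: [0.5, -1.0, 0.2]
width: 0.0002
gripper_force: 0.3
```

```bash
python3 -m crank '[{"dx":0,"dy":0,"dz":-0.0003,"twist":0,"grip":-1},{"dx":0,"dy":0,"dz":-0.0006,"twist":0,"grip":-1},{"dx":0,"dy":0,"dz":-0.0006,"twist":0,"grip":-1},{"dx":0,"dy":0,"dz":-0.0006,"twist":0,"grip":-1},{"dx":0,"dy":0,"dz":-0.0006,"twist":0,"grip":-1}]'
```

```text
t: 10.67
eef_pos: [0.5532, 0.0571, 0.0548]
ee_rot: [-3.141, 0.0, -1.512]
force: [-0.0, -1.1, 3.3]
width: 0.0006
gripper_force: 1.7
```

```bash
python3 -m crank '[{"dx":0,"dy":0,"dz":-0.0003,"twist":0,"grip":-1},{"dx":0,"dy":0,"dz":-0.0005,"twist":0,"grip":-1},{"dx":0,"dy":0,"dz":-0.0005,"twist":0,"grip":-1},{"dx":0,"dy":0,"dz":-0.0005,"twist":0,"grip":-1},{"dx":0,"dy":0,"dz":-0.0005,"twist":0,"grip":-1}]'
```

```text
t: 11.08
eef_pos: [0.5532, 0.0571, 0.0543]
ee_rot: [-3.141, 0.0, -1.512]
force: [-0.4, -0.6, 6.2]
width: 0.0003
gripper_force: 2.6
```

```bash
python3 -m crank '[{"dx":0.0015,"dy":0.0001,"dz":0,"twist":0,"grip":-1},{"dx":0.003,"dy":0.0002,"dz":0,"twist":0,"grip":-1},{"dx":0.004,"dy":0.0002,"dz":0,"twist":0,"grip":-1},{"dx":0.004,"dy":0.0002,"dz":0,"twist":0,"grip":-1},{"dx":0.004,"dy":0.0002,"dz":0,"twist":0,"grip":-1}]'
```

```text
t: 11.5
eef_pos: [0.5573, 0.0574, 0.0545]
ee_rot: [-3.141, 0.0, -1.512]
force: [-1.6, 0.1, 7.8]
width: 0.0009
gripper_force: 3.9
```

```bash
python3 -m crank '[{"dx":0.0015,"dy":0.0001,"dz":0.0002,"twist":0,"grip":-1},{"dx":0.003,"dy":0.0002,"dz":0.0004,"twist":0,"grip":-1},{"dx":0.004,"dy":0.0002,"dz":0.0004,"twist":0,"grip":-1},{"dx":0.004,"dy":0.0002,"dz":0.0004,"twist":0,"grip":-1},{"dx":0.004,"dy":0.0002,"dz":0.0004,"twist":0,"grip":-1}]'
```

```text
t: 11.92
eef_pos: [0.5616, 0.0577, 0.0552]
ee_rot: [-3.14, 0.0, -1.512]
force: [-0.0, -0.8, 8.1]
width: 0.0005
gripper_force: 4.1
```

```bash
python3 -m crank '[{"dx":0.0015,"dy":0.0001,"dz":0.0002,"twist":0,"grip":-1},{"dx":0.003,"dy":0.0002,"dz":0.0004,"twist":0,"grip":-1},{"dx":0.004,"dy":0.0002,"dz":0.0005,"twist":0,"grip":-1},{"dx":0.004,"dy":0.0002,"dz":0.0005,"twist":0,"grip":-1},{"dx":0.004,"dy":0.0002,"dz":0.0005,"twist":0,"grip":-1}]'
```

```text
t: 12.33
eef_pos: [0.5657, 0.0579, 0.0557]
ee_rot: [-3.14, 0.0, -1.512]
force: [-0.7, -0.5, 7.7]
width: 0.0007
gripper_force: 4.1
```

```bash
python3 -m crank '[{"dx":0.0015,"dy":0.0001,"dz":0.0003,"twist":0,"grip":-1},{"dx":0.003,"dy":0.0002,"dz":0.0005,"twist":0,"grip":-1},{"dx":0.004,"dy":0.0002,"dz":0.0006,"twist":0,"grip":-1},{"dx":0.004,"dy":0.0002,"dz":0.0006,"twist":0,"grip":-1},{"dx":0.004,"dy":0.0002,"dz":0.0006,"twist":0,"grip":-1}]'
```

```text
t: 12.75
eef_pos: [0.5697, 0.0581, 0.0562]
ee_rot: [-3.14, 0.0, -1.512]
force: [-0.5, 0.6, 7.5]
width: 0.0006
gripper_force: 3.8
```

```bash
python3 -m crank '[{"dx":0.0015,"dy":0.0001,"dz":0.0002,"twist":0,"grip":-1},{"dx":0.003,"dy":0.0002,"dz":0.0004,"twist":0,"grip":-1},{"dx":0.004,"dy":0.0002,"dz":0.0005,"twist":0,"grip":-1},{"dx":0.004,"dy":0.0002,"dz":0.0005,"twist":0,"grip":-1},{"dx":0.004,"dy":0.0002,"dz":0.0005,"twist":0,"grip":-1}]'
```

```text
t: 13.17
eef_pos: [0.5738, 0.0584, 0.0567]
ee_rot: [-3.14, 0.0, -1.512]
force: [-0.2, 0.4, 7.3]
width: 0.0004
gripper_force: 3.5
```

```bash
python3 -m crank '[{"dx":0.0015,"dy":0.0001,"dz":0.0002,"twist":0,"grip":-1},{"dx":0.003,"dy":0.0002,"dz":0.0003,"twist":0,"grip":-1},{"dx":0.004,"dy":0.0002,"dz":0.0004,"twist":0,"grip":-1},{"dx":0.004,"dy":0.0002,"dz":0.0004,"twist":0,"grip":-1},{"dx":0.004,"dy":0.0002,"dz":0.0004,"twist":0,"grip":-1}]'
```

```text
t: 13.58
eef_pos: [0.5778, 0.0586, 0.057]
ee_rot: [-3.14, 0.0, -1.512]
force: [1.2, 1.0, 5.4]
width: 0.0007
gripper_force: 3.0
```

```bash
python3 -m crank '[{"dx":0.0015,"dy":0.0001,"dz":0,"twist":0,"grip":-1},{"dx":0.003,"dy":0.0002,"dz":0,"twist":0,"grip":-1},{"dx":0.0045,"dy":0.0003,"dz":0,"twist":0,"grip":-1},{"dx":0.0045,"dy":0.0003,"dz":0,"twist":0,"grip":-1},{"dx":0.0045,"dy":0.0003,"dz":0,"twist":0,"grip":-1}]'
```

```text
t: 14.0
eef_pos: [0.5821, 0.0588, 0.0569]
ee_rot: [-3.141, 0.0, -1.512]
force: [-0.3, -0.4, 5.7]
width: 0.0001
gripper_force: 3.0
```

```bash
python3 -m crank '[{"dx":0.0015,"dy":0.0001,"dz":-0.0001,"twist":0,"grip":-1},{"dx":0.003,"dy":0.0002,"dz":-0.0002,"twist":0,"grip":-1},{"dx":0.0045,"dy":0.0003,"dz":-0.0002,"twist":0,"grip":-1},{"dx":0.0045,"dy":0.0003,"dz":-0.0002,"twist":0,"grip":-1},{"dx":0.0045,"dy":0.0003,"dz":-0.0002,"twist":0,"grip":-1}]'
```

```text
t: 14.42
eef_pos: [0.5865, 0.0591, 0.0566]
ee_rot: [-3.141, 0.0, -1.512]
force: [0.2, 0.2, 5.1]
width: 0.0006
gripper_force: 2.8
```

The right roller heaved the finger up about 2.7 mm at constant light force, so it is the bad one. Next I lift, open, and grasp the true left roller.

```bash
python3 -m crank '[{"dx":0,"dy":0,"dz":0.01,"twist":0,"grip":-1},{"dx":0,"dy":0,"dz":0.05,"twist":0,"grip":-1},{"dx":-0.015,"dy":0.03,"dz":0.07,"twist":0,"grip":0.25},{"dx":-0.0295,"dy":0.07,"dz":0.07,"twist":0,"grip":0.25},{"dx":-0.0295,"dy":0.105,"dz":0.07,"twist":0,"grip":0.25}]'
python3 -m crank '[{"dx":0,"dy":0.0139,"dz":-0.0,"twist":0,"grip":0.25},{"dx":0,"dy":0.0139,"dz":-0.02,"twist":0,"grip":0.25},{"dx":0,"dy":0.0139,"dz":-0.03,"twist":0,"grip":0.25},{"dx":0,"dy":0.0139,"dz":-0.03,"twist":0,"grip":0.25},{"dx":0,"dy":0.0139,"dz":-0.03,"twist":0,"grip":0.25}]'
python3 - <<'E'
from h import *
s=arm.get_state(); p=np.r_[s['eef_pos'],s['ee_rot']];np.save('w4.npy',p); a=grab('wrist','w4.png')[:,:,::-1].copy(); print(p)
m=cv2.inRange(cv2.cvtColor(a,cv2.COLOR_BGR2HSV),(95,110,40),(130,255,255))
for v in (40,80,120,160,200,240):
    xs=np.where(m[v,205:350]>0)[0]+205
    if len(xs): 
        l,r=xs.min(),xs.max()+1;P,Q=wonz(p,l,v,.0457),wonz(p,r,v,.0457);print(v,l,r,np.round((P+Q)[:2]/2,4),round(abs(P[0]-Q[0]),4))
cv2.imwrite('pics/w4.png',a)
E
```

```text
t: 14.83
eef_pos: [0.5551, 0.1647, 0.1285]
ee_rot: [-3.14, 0.002, -1.515]
force: [-0.4, -0.2, -1.7]
width: 0.0147
gripper_force: 0.0
t: 15.25
eef_pos: [0.5558, 0.1768, 0.0955]
ee_rot: [3.139, -0.001, -1.513]
force: [-0.3, 0.3, 0.5]
width: 0.0486
gripper_force: 0.0
[ 5.55842124e-01  1.76790290e-01  9.55341546e-02  3.13931831e+00
 -1.48143296e-03 -1.51304041e+00]
40 239 273 [0.5772 0.055 ] 0.0197
80 240 273 [0.5761 0.0765] 0.0198
120 242 274 [0.5743 0.0995] 0.0199
200 263 294 [0.5587 0.1504] 0.0208
240 264 293 [0.557  0.1794] 0.0203
```

View pics/w4.png

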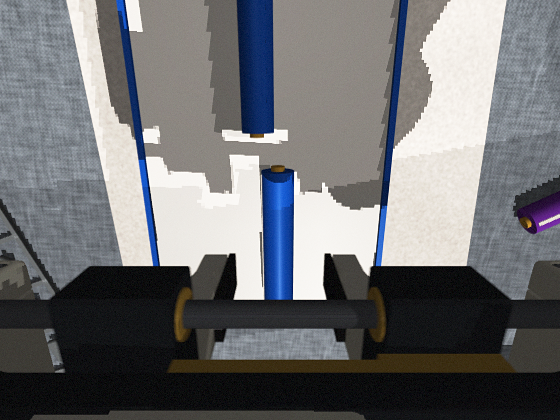

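The view shows the left roller at (278,170–300) between the open fingers, and the right one at (256,0–132), now narrower and turned. Descending to grasp.

```bash
python3 -m crank '[{"dx":0.001,"dy":0,"dz":-0.03,"twist":0,"grip":0.25},{"dx":0.001,"dy":0,"dz":-0.05,"twist":0,"grip":0.25},{"dx":0.001,"dy":0,"dz":-0.058,"twist":0,"grip":0.25},{"dx":0.001,"dy":0,"dz":-0.058,"twist":0,"grip":0.1},{"dx":0.001,"dy":0,"dz":-0.058,"twist":0,"grip":-0.1}]' 12
python3 -m crank '[{"dx":0,"dy":0,"dz":0,"twist":0,"grip":-1},{"dx":0,"dy":0,"dz":0,"twist":0,"grip":-1},{"dx":0,"dy":0,"dz":0,"twist":0,"grip":-1},{"dx":0,"dy":0,"dz":0,"twist":0,"grip":-1},{"dx":0,"dy":0,"dz":0,"twist":0,"grip":-1}]' 12
python3 -m crank '[{"dx":0,"dy":0,"dz":0.005,"twist":0,"grip":-1},{"dx":0,"dy":0,"dz":0.02,"twist":0,"grip":-1},{"dx":0,"dy":0,"dz":0.05,"twist":0,"grip":-1},{"dx":0,"dy":0,"dz":0.08,"twist":0,"grip":-1},{"dx":0,"dy":0,"dz":0.11,"twist":0,"grip":-1}]'
```

```text
t: 15.72
eef_pos: [0.558, 0.1775, 0.0389]
ee_rot: [-3.141, -0.0, -1.513]
force: [-0.2, -0.2, -0.1]
width: 0.0468
gripper_force: 0.0
t: 16.13
eef_pos: [0.5578, 0.1781, 0.0391]
ee_rot: [-3.141, 0.001, -1.512]
force: [-0.3, -0.1, 3.6]
width: 0.0211
gripper_force: 12.0
t: 16.55
eef_pos: [0.5569, 0.1774, 0.1494]
ee_rot: [3.14, -0.001, -1.513]
force: [0.4, -0.4, -1.2]
width: 0.0209
gripper_force: 12.0
```

```bash
python3 -m crank '[{"dx":-0.01,"dy":-0.03,"dz":0.01,"twist":-4,"grip":-1},{"dx":-0.02,"dy":-0.06,"dz":0.01,"twist":-8,"grip":-1},{"dx":-0.03,"dy":-0.095,"dz":0.01,"twist":-12,"grip":-1},{"dx":-0.045,"dy":-0.13,"dz":0.01,"twist":-16,"grip":-1},{"dx":-0.06,"dy":-0.165,"dz":0.01,"twist":-17.6,"grip":-1}]'
python3 -m crank '[{"dx":-0.015,"dy":-0.035,"dz":0,"twist":0,"grip":-1},{"dx":-0.03,"dy":-0.07,"dz":0,"twist":0,"grip":-1},{"dx":-0.041,"dy":-0.1,"dz":0,"twist":0,"grip":-1},{"dx":-0.041,"dy":-0.11,"dz":0,"twist":0,"grip":-1},{"dx":-0.041,"dy":-0.11,"dz":0,"twist":0,"grip":-1}]'
python3 - <<'E'
from h import *
s=arm.get_state(); p=np.r_[s['eef_pos'],s['ee_rot']];np.save('w5.npy',p); a=grab('wrist','w5.png'); print(p)
E
```

```text
t: 16.97
eef_pos: [0.4964, 0.0115, 0.1584]
ee_rot: [3.141, 0.0, -1.823]
force: [0.1, -1.1, -1.5]
width: 0.021
gripper_force: 12.0
t: 17.38
eef_pos: [0.4555, -0.0992, 0.1586]
ee_rot: [-3.141, 0.0, -1.822]
force: [-0.1, 0.1, -0.8]
width: 0.0209
gripper_force: 12.0
[ 4.55527799e-01 -9.91987466e-02  1.58615861e-01 -3.14143736e+00
  3.76608613e-05 -1.82241270e+00]
```

View pics/w5.png

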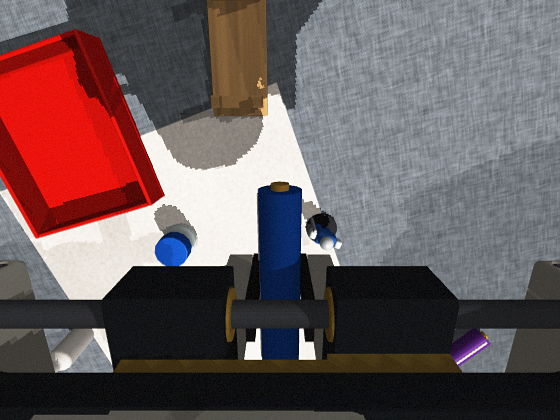

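The view shows the held roller's end at (280,188), the stand at (240,0–115) cut off at the top, the scrap box at (80,130), the pot at (173,250) and the figure at (322,230). I'm moving forward for a full view of the stand.

```bash
python3 -m crank '[{"dx":0.015,"dy":-0.02,"dz":0.01,"twist":0,"grip":-1},{"dx":0.0255,"dy":-0.034,"dz":0.02,"twist":0,"grip":-1},{"dx":0.0255,"dy":-0.034,"dz":0.02,"twist":0,"grip":-1},{"dx":0.0255,"dy":-0.034,"dz":0.02,"twist":0,"grip":-1},{"dx":0.0255,"dy":-0.034,"dz":0.02,"twist":0,"grip":-1}]'
python3 - <<'E'
from h import *
s=arm.get_state(); p=np.r_[s['eef_pos'],s['ee_rot']];np.save('w6.npy',p); a=grab('wrist','w6.png'); print(p)
cv2.imwrite('pics/w6c.png',cv2.resize(a[:230,170:390][:,:,::-1],None,fx=2.5,fy=2.5))
E
```

```text
t: 17.85
eef_pos: [0.4817, -0.1304, 0.1777]
ee_rot: [3.14, 0.0, -1.82]
force: [0.0, -0.1, -1.7]
width: 0.0212
gripper_force: 12.0
[ 4.81704401e-01 -1.30384330e-01  1.77693254e-01  3.14046748e+00
  7.28736196e-05 -1.81950440e+00]
```

View pics/w6c.png

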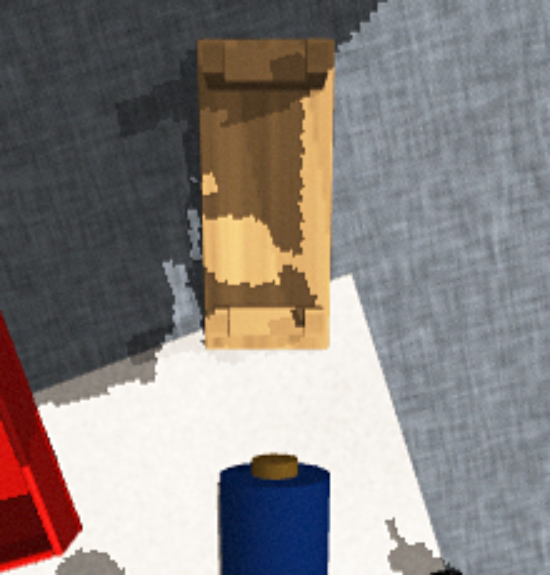

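The crop shows the whole stand: far posts at (198–335,40–72), near fork at (206–330,308–348), and the held roller's end shoulder at (274,470). I'll compute the seat and the in-hand offset.

Run:
```python
from h import *
p=np.load('w6.npy')
yaw=p[5]; ax=np.array([np.cos(yaw),np.sin(yaw)]); ay=np.array([np.sin(yaw),-np.cos(yaw)])
def W(cx,cy,z):
    q=wonz(p,170+cx/2.5,cy/2.5,z)[:2]-p[:2]; return np.round([q@ax,q@ay],4)
for n,z in (('post',.034),('foot',.006)):
    print(n,[W(*c,z).tolist() for c in ((198,40),(335,40),(206,348),(330,348))])
print('foot mid sides',W(201,180,.006),W(332,180,.006))
print('notch far floor corners/top steps',W(224,42,.034),W(307,42,.034),W(222,80,.022),W(306,80,.022),W(229,335,.034),W(305,335,.034))
zc=p[2]+.0069
print('roller end sides',W(219,472,zc),W(329,472,zc),'top of end face',W(274,488,zc+.0107),'face bottom', W(274,466,zc-.0107))
a=cv2.imread('pics/w6.png');m=cv2.inRange(cv2.cvtColor(a,cv2.COLOR_BGR2HSV),(8,60,40),(25,255,255));m[150:]=0
c=max(cv2.findContours(m,0,2)[0],key=cv2.contourArea);r=cv2.minAreaRect(c);print(r)
```

```text
post [[0.1573, -0.0258], [0.1573, 0.0194], [0.0579, -0.0257], [0.0579, 0.0199]]
foot [[0.164, -0.0281], [0.1641, 0.0213], [0.0554, -0.028], [0.0554, 0.0219]]
foot mid sides [ 0.1176 -0.0283] [0.1176 0.0213]
notch far floor corners/top steps [ 0.1567 -0.0172] [0.1567 0.0101] [ 0.148  -0.0188] [0.148  0.0104] [ 0.0625 -0.0172] [0.0625 0.0107]
roller end sides [ 0.0477 -0.0116] [0.0477 0.0096] top of end face [ 0.0474 -0.001 ] face bottom [ 0.0464 -0.001 ]
((276.0, 76.99999237060547), (53.99999237060547, 123.99998474121094), -0.0)
```

```bash
python3 -m crank '[{"dx":-0.009,"dy":-0.037,"dz":-0.01,"twist":0,"grip":-1},{"dx":-0.018,"dy":-0.075,"dz":-0.03,"twist":0,"grip":-1},{"dx":-0.0247,"dy":-0.1066,"dz":-0.06,"twist":0,"grip":-1},{"dx":-0.0247,"dy":-0.1066,"dz":-0.09,"twist":0,"grip":-1},{"dx":-0.0247,"dy":-0.1066,"dz":-0.1,"twist":0,"grip":-1}]'
python3 -m crank '[{"dx":0,"dy":0,"dz":0,"twist":0,"grip":-1},{"dx":0,"dy":0,"dz":0,"twist":0,"grip":-1},{"dx":0,"dy":0,"dz":0,"twist":0,"grip":-1},{"dx":0,"dy":0,"dz":0,"twist":0,"grip":-1},{"dx":0,"dy":0,"dz":0,"twist":0,"grip":-1}]'
```

```text
t: 18.32
eef_pos: [0.4537, -0.2379, 0.074]
ee_rot: [3.135, 0.0, -1.823]
force: [-0.9, -0.5, -1.5]
width: 0.0207
gripper_force: 12.0
t: 18.73
eef_pos: [0.4586, -0.2373, 0.0798]
ee_rot: [-3.139, 0.0, -1.818]
force: [0.1, -0.5, -0.8]
width: 0.021
gripper_force: 12.0
```

```bash
python3 -m crank '[{"dx":0,"dy":0,"dz":-0.01,"twist":0,"grip":-1},{"dx":0,"dy":0,"dz":-0.02,"twist":0,"grip":-1},{"dx":0,"dy":0,"dz":-0.032,"twist":0,"grip":-1},{"dx":0,"dy":0,"dz":-0.035,"twist":0,"grip":-1},{"dx":0,"dy":0,"dz":-0.035,"twist":0,"grip":-1}]'
python3 -m crank '[{"dx":0,"dy":0,"dz":0,"twist":0,"grip":-1},{"dx":0,"dy":0,"dz":0,"twist":0,"grip":-1},{"dx":0,"dy":0,"dz":0,"twist":0,"grip":-1},{"dx":0,"dy":0,"dz":0,"twist":0,"grip":-1},{"dx":0,"dy":0,"dz":0,"twist":0,"grip":-1}]'
```

```text
t: 19.15
eef_pos: [0.4561, -0.2376, 0.0417]
ee_rot: [3.139, -0.0, -1.82]
force: [0.3, 0.1, -0.7]
width: 0.0212
gripper_force: 12.0
t: 19.57
eef_pos: [0.4575, -0.2378, 0.0436]
ee_rot: [-3.141, 0.0, -1.82]
force: [-0.6, -0.8, -1.8]
width: 0.0214
gripper_force: 12.0
```

```bash
python3 -m crank '[{"dx":-0.001,"dy":-0.002,"dz":-0.003,"twist":0,"grip":-1},{"dx":-0.001,"dy":-0.002,"dz":-0.008,"twist":0,"grip":-1},{"dx":-0.001,"dy":-0.002,"dz":-0.013,"twist":0,"grip":-1},{"dx":-0.001,"dy":-0.002,"dz":-0.0165,"twist":0,"grip":-1},{"dx":-0.001,"dy":-0.002,"dz":-0.0165,"twist":0,"grip":-1}]'
python3 -m crank '[{"dx":0,"dy":0,"dz":0,"twist":0,"grip":-1},{"dx":0,"dy":0,"dz":0,"twist":0,"grip":-1},{"dx":0,"dy":0,"dz":0,"twist":0,"grip":-1},{"dx":0,"dy":0,"dz":0,"twist":0,"grip":-1},{"dx":0,"dy":0,"dz":0,"twist":0,"grip":-1}]'
```

```text
t: 19.98
eef_pos: [0.4559, -0.2398, 0.026]
ee_rot: [3.14, -0.0, -1.82]
force: [0.1, -0.7, -0.2]
width: 0.0211
gripper_force: 12.0
t: 20.4
eef_pos: [0.4563, -0.2398, 0.0268]
ee_rot: [-3.141, 0.0, -1.82]
force: [0.1, -0.5, -1.9]
width: 0.0212
gripper_force: 12.0
```

```bash
python3 -m crank '[{"dx":0,"dy":0,"dz":-0.0007,"twist":0,"grip":-1},{"dx":0,"dy":0,"dz":-0.0007,"twist":0,"grip":-0.45},{"dx":0,"dy":0,"dz":-0.0007,"twist":0,"grip":-0.3},{"dx":0,"dy":0,"dz":-0.0007,"twist":0,"grip":0.1},{"dx":0,"dy":0,"dz":-0.0007,"twist":0,"grip":0.25}]'
python3 -m crank '[{"dx":0,"dy":0,"dz":-0.0007,"twist":0,"grip":0.25},{"dx":0,"dy":0,"dz":0.02,"twist":0,"grip":0.25},{"dx":0,"dy":0,"dz":0.06,"twist":0,"grip":0.25},{"dx":0,"dy":0,"dz":0.1,"twist":0,"grip":0.25},{"dx":0.01,"dy":0.03,"dz":0.13,"twist":0,"grip":0.25}]'
python3 -m crank '[{"dx":0.01,"dy":0.04,"dz":0.01,"twist":0,"grip":0.25},{"dx":0.015,"dy":0.074,"dz":0.02,"twist":0,"grip":0.25},{"dx":0.015,"dy":0.074,"dz":0.02,"twist":0,"grip":0.25},{"dx":0.015,"dy":0.074,"dz":0.02,"twist":0,"grip":0.25},{"dx":0.015,"dy":0.074,"dz":0.02,"twist":0,"grip":0.25}]'
python3 - <<'E'
from h import *
s=arm.get_state(); p=np.r_[s['eef_pos'],s['ee_rot']];np.save('w7.npy',p); a=grab('wrist','w7.png'); print(p)
t=grab('top','top1.png')
A=cv2.resize(a[:230,170:390],(385,402)); B=cv2.resize(t[160:260,220:320],(402,402))
cv2.imwrite('pics/chk7.png',np.hstack([A,B])[:,:,::-1])
E
```

```text
t: 20.82
eef_pos: [0.4564, -0.2398, 0.0262]
ee_rot: [-3.141, 0.0, -1.82]
force: [0.2, -0.2, 0.3]
width: 0.0389
gripper_force: 0.0
t: 21.23
eef_pos: [0.4656, -0.2135, 0.1577]
ee_rot: [-3.14, -0.001, -1.822]
force: [2.0, -0.7, 0.3]
width: 0.0546
gripper_force: 0.0
t: 21.65
eef_pos: [0.4806, -0.1369, 0.1746]
ee_rot: [3.141, 0.0, -1.819]
force: [0.1, 0.1, -0.3]
width: 0.0546
gripper_force: 0.0
[ 4.80618750e-01 -1.36903549e-01  1.74613766e-01  3.14141111e+00
  3.90898700e-05 -1.81858752e+00]
```

View pics/chk7.png

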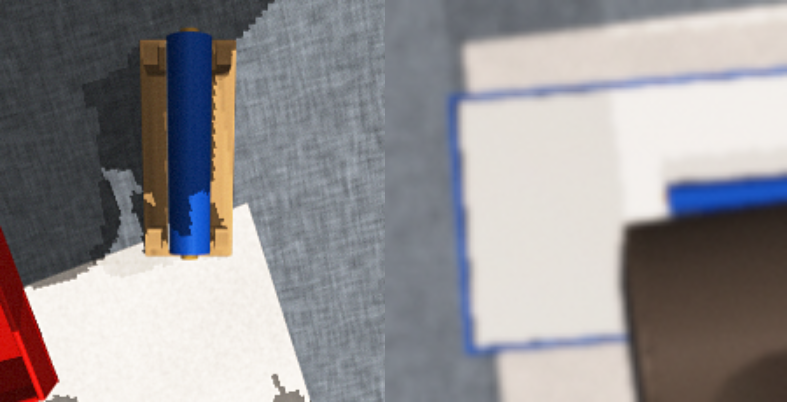

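The left panel shows the roller lying across both forks of the stand, (190,35–255). The right panel shows the other roller on the plate, partly behind the arm. Going to fetch it.

```bash
python3 -m crank '[{"dx":0.015,"dy":0.035,"dz":0,"twist":4,"grip":0.25},{"dx":0.03,"dy":0.07,"dz":0,"twist":8,"grip":0.25},{"dx":0.05,"dy":0.105,"dz":0,"twist":12,"grip":0.25},{"dx":0.07,"dy":0.14,"dz":0,"twist":16,"grip":0.25},{"dx":0.085,"dy":0.175,"dz":-0.01,"twist":17.6,"grip":0.25}]'
python3 -m crank '[{"dx":0.01,"dy":0.02,"dz":-0.03,"twist":0,"grip":0.25},{"dx":0.01,"dy":0.02,"dz":-0.055,"twist":0,"grip":0.25},{"dx":0.01,"dy":0.02,"dz":-0.055,"twist":0,"grip":0.25},{"dx":0.01,"dy":0.02,"dz":-0.055,"twist":0,"grip":0.25},{"dx":0.01,"dy":0.02,"dz":-0.055,"twist":0,"grip":0.25}]'
python3 - <<'E'
from h import *
s=arm.get_state(); p=np.r_[s['eef_pos'],s['ee_rot']];np.save('w8.npy',p); a=grab('wrist','w8.png')[:,:,::-1]; print(p)
m=cv2.inRange(cv2.cvtColor(a,cv2.COLOR_BGR2HSV),(95,110,40),(130,255,255))
for v in (170,180,190,200,220,240,255):
    xs=np.where(m[v,205:350]>0)[0]+205
    if len(xs): 
        l,r=xs.min(),xs.max()+1;P,Q=wonz(p,l,v,.046),wonz(p,r,v,.046);print(v,l,r,np.round((P+Q)[:2]/2,4),round(abs(P[0]-Q[0]),4))
E
```

```text
t: 22.17
eef_pos: [0.5681, 0.0384, 0.1658]
ee_rot: [-3.139, -0.0, -1.51]
force: [2.6, -0.1, 0.8]
width: 0.0549
gripper_force: 0.0
t: 22.58
eef_pos: [0.5763, 0.0567, 0.1106]
ee_rot: [-3.141, -0.001, -1.514]
force: [0.2, -0.4, 0.6]
width: 0.0549
gripper_force: 0.0
[ 5.76253901e-01  5.66547933e-02  1.10581094e-01 -3.14136858e+00
 -5.93094714e-04 -1.51355811e+00]
170 265 294 [0.5795 0.0127] 0.0202
180 265 294 [0.5791 0.0198] 0.0204
190 265 294 [0.5787 0.027 ] 0.0206
200 266 293 [0.5783 0.0344] 0.0194
220 266 293 [0.5774 0.0496] 0.0198
240 267 293 [0.5761 0.0654] 0.0195
255 267 293 [0.5754 0.0778] 0.0198
```

```bash
python3 -m crank '[{"dx":0.001,"dy":0,"dz":-0.035,"twist":0,"grip":0.25},{"dx":0.001,"dy":0,"dz":-0.06,"twist":0,"grip":0.25},{"dx":0.001,"dy":0,"dz":-0.0705,"twist":0,"grip":0.25},{"dx":0.001,"dy":0,"dz":-0.0705,"twist":0,"grip":0.1},{"dx":0.001,"dy":0,"dz":-0.0705,"twist":0,"grip":-0.1}]' 12
python3 -m crank '[{"dx":0,"dy":0,"dz":0,"twist":0,"grip":-1},{"dx":0,"dy":0,"dz":0,"twist":0,"grip":-1},{"dx":0,"dy":0,"dz":0,"twist":0,"grip":-1},{"dx":0,"dy":0,"dz":0,"twist":0,"grip":-1},{"dx":0,"dy":0,"dz":0,"twist":0,"grip":-1}]' 12
python3 -m crank '[{"dx":0,"dy":0,"dz":0.005,"twist":0,"grip":-1},{"dx":0,"dy":0,"dz":0.02,"twist":0,"grip":-1},{"dx":0,"dy":0,"dz":0.05,"twist":0,"grip":-1},{"dx":0,"dy":0,"dz":0.08,"twist":0,"grip":-1},{"dx":0,"dy":0,"dz":0.11,"twist":0,"grip":-1}]'
```

```text
t: 23.05
eef_pos: [0.5776, 0.0575, 0.0405]
ee_rot: [-3.141, -0.0, -1.513]
force: [0.8, -0.2, -0.3]
width: 0.0465
gripper_force: 0.0
t: 23.47
eef_pos: [0.5773, 0.0581, 0.0401]
ee_rot: [-3.14, 0.0, -1.512]
force: [-1.3, 0.1, 3.8]
width: 0.0196
gripper_force: 12.0
t: 23.88
eef_pos: [0.5763, 0.0577, 0.1504]
ee_rot: [3.14, -0.0, -1.512]
force: [-0.1, -0.3, -1.7]
width: 0.0196
gripper_force: 12.0
```

```bash
python3 -m crank '[{"dx":0.006,"dy":-0.035,"dz":0,"twist":0,"grip":-1},{"dx":0.014,"dy":-0.072,"dz":0,"twist":0,"grip":-1},{"dx":0.022,"dy":-0.11,"dz":0,"twist":0,"grip":-1},{"dx":0.03,"dy":-0.148,"dz":0,"twist":0,"grip":-1},{"dx":0.038,"dy":-0.185,"dz":0,"twist":0,"grip":-1}]'
python3 -m crank '[{"dx":0.006,"dy":-0.035,"dz":0,"twist":0,"grip":-1},{"dx":0.0135,"dy":-0.065,"dz":0,"twist":0,"grip":-1},{"dx":0.0135,"dy":-0.072,"dz":-0.02,"twist":0,"grip":-1},{"dx":0.0135,"dy":-0.072,"dz":-0.05,"twist":0,"grip":-1},{"dx":0.0135,"dy":-0.072,"dz":-0.07,"twist":0,"grip":-1}]'
python3 - <<'E'
from h import *
s=arm.get_state(); p=np.r_[s['eef_pos'],s['ee_rot']]; a=grab('wrist','w9.png')[:,:,::-1]; print(p)
m=cv2.inRange(cv2.cvtColor(a,cv2.COLOR_BGR2HSV),(0,150,50),(8,255,255))
for v in (100,140,180,220):
    xs=np.where(m[v]>0)[0]
    if len(xs): print(v,xs.min(),xs.max(),wonz(p,xs.min(),v,.035)[:2],wonz(p,xs.max()+1,v,.035)[:2])
col=np.where(m[:,240]>0)[0]; print('far edge',col.min(),wonz(p,240,col.min(),.035)[:2])
E
```

```text
t: 24.3
eef_pos: [0.6147, -0.1287, 0.1496]
ee_rot: [3.142, 0.0, -1.512]
force: [1.0, 0.8, -1.0]
width: 0.0199
gripper_force: 12.0
t: 24.72
eef_pos: [0.6272, -0.2001, 0.0772]
ee_rot: [3.14, 0.001, -1.515]
force: [-0.6, -0.2, -1.7]
width: 0.0195
gripper_force: 12.0
[ 6.27209184e-01 -2.00142036e-01  7.72378999e-02  3.14015852e+00
  8.16751420e-04 -1.51497795e+00]
140 181 371 [ 0.69162837 -0.26322206] [ 0.57517868 -0.2697586 ]
180 183 367 [ 0.69131129 -0.23835425] [ 0.5741091  -0.24489758]
220 186 363 [ 0.69031005 -0.2114997 ] [ 0.57295249 -0.21801332]
far edge 120 [ 0.65590764 -0.27698588]
```

```bash
python3 -m crank '[{"dx":0.003,"dy":0,"dz":-0.02,"twist":0,"grip":-1},{"dx":0.003,"dy":0,"dz":-0.045,"twist":0,"grip":-1},{"dx":0.003,"dy":0,"dz":-0.06,"twist":0,"grip":-1},{"dx":0.003,"dy":0,"dz":-0.066,"twist":0,"grip":-1},{"dx":0.003,"dy":0,"dz":-0.066,"twist":0,"grip":-1}]'
python3 -m crank '[{"dx":0,"dy":0,"dz":0,"twist":0,"grip":-1},{"dx":0,"dy":0,"dz":0,"twist":0,"grip":-1},{"dx":0,"dy":0,"dz":0,"twist":0,"grip":-1},{"dx":0,"dy":0,"dz":0,"twist":0,"grip":-1},{"dx":0,"dy":0,"dz":0,"twist":0,"grip":-1}]'
```

```text
t: 25.18
eef_pos: [0.6305, -0.1989, 0.0122]
ee_rot: [3.139, 0.0, -1.512]
force: [-0.4, 0.2, -0.3]
width: 0.0199
gripper_force: 12.0
t: 25.6
eef_pos: [0.6317, -0.1992, 0.0141]
ee_rot: [-3.14, -0.0, -1.512]
force: [0.1, -0.7, -1.1]
width: 0.0195
gripper_force: 12.0
```

```bash
python3 -m crank '[{"dx":0,"dy":0,"dz":-0.004,"twist":0,"grip":-1},{"dx":0,"dy":0,"dz":-0.004,"twist":0,"grip":-1},{"dx":0,"dy":0,"dz":-0.004,"twist":0,"grip":-1},{"dx":0,"dy":0,"dz":-0.004,"twist":0,"grip":-0.4},{"dx":0,"dy":0,"dz":-0.004,"twist":0,"grip":-0.2}]'
python3 -m crank '[{"dx":0,"dy":0,"dz":0,"twist":0,"grip":-0.2},{"dx":0,"dy":0,"dz":0.01,"twist":0,"grip":-0.2},{"dx":0,"dy":0,"dz":0.04,"twist":0,"grip":-0.2},{"dx":0,"dy":0,"dz":0.08,"twist":0,"grip":-0.2},{"dx":0,"dy":0,"dz":0.12,"twist":0,"grip":-0.2}]'
python3 -m crank '[{"dx":0,"dy":0.03,"dz":0.03,"twist":0,"grip":-0.2},{"dx":0,"dy":0.07,"dz":0.06,"twist":0,"grip":-0.2},{"dx":0,"dy":0.11,"dz":0.08,"twist":0,"grip":-0.2},{"dx":0,"dy":0.15,"dz":0.1,"twist":0,"grip":-0.2},{"dx":0,"dy":0.18,"dz":0.1,"twist":0,"grip":-0.2}]'
python3 - <<'E'
from h import *
a=grab('side','end_s.png'); b=grab('top','end_t.png'); w=grab('wrist','end_w.png')
cv2.imwrite('pics/end.png',np.hstack([cv2.resize(a[150:420,180:520],(400,318)),cv2.resize(w[:318],(400,318))])[:,:,::-1])
E
```

```text
t: 26.02
eef_pos: [0.6313, -0.1992, 0.0092]
ee_rot: [3.141, -0.0, -1.513]
force: [-0.2, 0.5, -1.4]
width: 0.0283
gripper_force: 0.0
t: 26.43
eef_pos: [0.6304, -0.1992, 0.1305]
ee_rot: [3.139, 0.0, -1.512]
force: [1.4, -1.2, 0.2]
width: 0.035
gripper_force: 0.0
t: 26.85
eef_pos: [0.6322, -0.0205, 0.2337]
ee_rot: [-3.136, 0.0, -1.513]
force: [1.6, 0.3, -0.1]
width: 0.0352
gripper_force: 0.0
```

View pics/end.png

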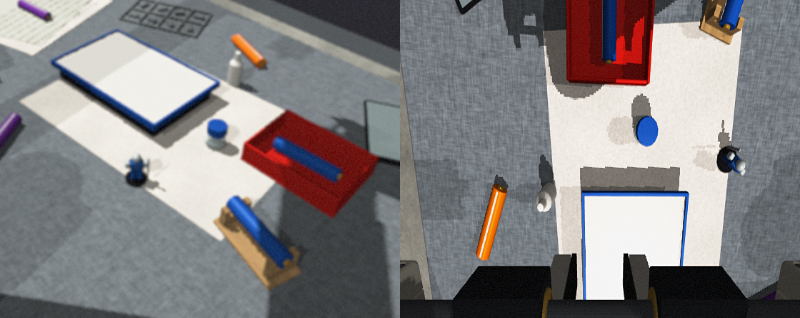

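The side panel shows the true roller in the stand at (258,230), the bad one in the scrap box at (307,158), and the figure, bottle and pot upright. Handing in.

```bash
python3 -m crank '[{"dx":0,"dy":0,"dz":0,"twist":0,"grip":-0.2},{"dx":0,"dy":0,"dz":0,"twist":0,"grip":-0.2},{"dx":0,"dy":0,"dz":0,"twist":0,"grip":-0.2},{"dx":0,"dy":0,"dz":0,"twist":0,"grip":-0.2},{"dx":0,"dy":0,"dz":0,"twist":0,"grip":-0.2}]'
python3 -c "from station import arm; print(arm.job_done())"
```

```text
t: 27.42
eef_pos: [0.6312, -0.0224, 0.2285]
ee_rot: [3.141, -0.0, -1.514]
force: [-0.3, 0.4, -0.4]
width: 0.0352
gripper_force: 0.0
the job is handed in; nothing more can be done
None
```

The job is handed in at 27 s: the left roller ran true and lies in the stand's notches, the right one wobbled (heaved about 2.7 mm) and is in the scrap box, and measured pressing force stayed at or below about 8 N.

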